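Screwdriver from the tool block to the job's pot

TASK

The next job needs the screwdriver that stands in the wooden tool block. Pull it straight up out of the block, lower it blade first to the bottom of the empty steel pot and let go, so that it stays standing in the pot. Do not drop it in, and leave the marker pen and the plug gauge standing in the block.

Things in the scene. Friction and masses are not known exactly. Their poses are not given: they have to be found in the camera images.
- screwdriver: Screwdriver, yellow and black handle, standing blade down in the block's middle hole, 165 mm, 70 g: handle 98 long, 26 to 29 thick; blade 67 long, 6 thick. (A longer one, red and black, lying on the bench is not meant.) x axis: from handle to tip, down at the start; y then lies along the block's row of holes. Its centre line lies 14.5 mm from this origin along z.
- tool_block: Fixed wooden block with a row of three holes along its y axis, 58 mm apart: 56 mm thick (x), 174 long (y), top at z = 75 mm, on a 64 x 200 mm foot plate. The screwdriver's handle rests on its top, the blade in a 14 mm wide hole: free once lifted 70 mm. Best gripped with the fingers closing along the block's x, across the row. Origin: centre of its underside.
- screwdriver_grip (a point): A point on the screwdriver's centre line in the upper handle, 27 mm from the butt end and 138 mm from the blade tip: 146 mm above the bench at the start. A good place to grip. Axes as the screwdriver's.
- screwdriver_tip (a point): The end of the screwdriver's blade, on its centre line.
- tool_pot: Empty round open steel pot fixed upright on the bench: 85 mm high, about 78 mm across at the rim, narrower at the foot, wall 3 mm, inner floor about 4 mm above the bench. Origin: centre of its underside. Lower the tool over its centre; when let go it leans against the rim. Either of pot and block may be the left one.
- marker: A marker pen, 124 mm long and 18 mm thick, standing upright in one end hole of the block, its top 129 mm above the bench. To be left alone: lift the blade tip well above it before moving sideways over it. Origin: on its side, half way along.
- plug_gauge: A steel plug gauge (turned rod with a thicker middle), 85 mm long and 16 mm thick, standing upright in the other end hole of the block, its top 120 mm above the bench. To be left alone. Origin: on its side, half way along.
Not all that is in view belongs to the job. What is shaped like the tool_pot but orange is not meant. Leave any pink look-alike of the screwdriver alone.

How it is judged:
By the outcome, as a careful person would: the job done as asked, in the order asked, and still so for the second after the job is handed in, with the robot touching nothing.
It also fails if it takes over 40 s, if anything falls off the work surface, if the arm or the gripper's body presses on something with over 40 N, if the wrist force passes 120 N, or if a joint passes its speed limit or range.

ROBOT

A 6-joint arm with a two-finger parallel gripper is mounted at the origin on a cart in front of the work surface, level with it; the furniture and walls round the work are solid. World frame = base frame: x ahead of the robot, y to its left, z up, the work surface at z = 0. Lengths are in m, angles in degrees, forces in N, time in s.
With the tool pointing down it reaches from about 0.4 to 0.825 m from the base axis. Payload 7 kg.
Tool frame: the origin (TCP) lies between the finger pads; the fingertips stand 11 mm ahead of it and the grasp point (between the pads) lies 8 mm behind it; z points along the fingers, y is the direction in which the jaws open and shut (so a half turn about z gives the same grasp; the last joint's range is limited). The gripper opens to 88 mm and grips with 3 to 60 N. Pads are 19 mm wide; open, the fingers measure 130 mm over their backs; the gripper's body (78 mm by 193 mm) begins 47 mm behind the grasp point.
Start: joints at [-56.03, 20.546, 0.682, 0, -70.136, -16.507], TCP at [0.203, -0.644, 0.238] pointing down, gripper open.
Joint ranges: [-176.03, 176.03], [-82.01, 121.73], [-58.28, 71.71], [-173.87, 95.51], [-174.79, -0.11], [-173.66, 173.66]. Speed limits (degrees/s): [136.94, 136.94, 172.46, 180, 180, 180].

INTERFACE

Orientations are given as [roll, pitch, yaw] about the fixed x, y, z axes, in that order (R = Rz(yaw) Ry(pitch) Rx(roll)).
In Python, from plant import r gives the robot as it stands.
- The arm moves only by the shell command python3 -m inch 'ROWS' [OPENING] [FORCE]. ROWS is JSON, a list of rows, each an object of numbers: "x", "y", "z": the shift along the tool's x, y, z as a fraction of full scale; "yaw": the turn about the tool's z as a fraction of full scale. In form: [{"x": .., "y": .., "z": .., "yaw": ..}, ...]. A call has 1 to 5 rows; each row shifts and turns the pose as measured when the row begins, along the tool's axes as they then stand; what a row does not reach is not made up. Full scale, the value 1, is 0.025 m for a shift and 4 degrees for a turn. A row lasts 1/12 s, in which the tool goes at most 41.7 mm and 7.16 degrees, less where a joint would pass 70% of its speed; a pose out of reach is approached as far as the arm can. A call with a number of a shift or a turn outside -1 to 1 is refused whole. A call with a gripper value outside its range is refused whole. OPENING is the opening, from -1 (shut) to 1 (fully open), set as the call begins (- or left out, the last holds). The fingers move at their own pace and stop on an object; FORCE is the grip in N (left out, the last holds). Time passes only in rows, so rows that do not move let the fingers close. It gives the time, the measured TCP pose, the force and the opening at its end, in the units of the state.
- r.get_state(): the state, without advancing time (a new reading comes with each control period).
- r.capture(name): name is "side" or "top" or "wrist"; returns (picture, depth): 420x560x3 uint8, red, green, blue; 420x560 float32, m along the optical axis (not along the pixel's ray), 0 where there is no reading.
- r.camera_info(name): a dict with "mtx" (3x3 intrinsics, pixels), "pose" (4x4, takes a point from camera to world coordinates). Camera axes: x right, y down, z forward; pixel columns grow to the right and rows downward; lengths in m; the calibration is good to about 2 mm. The wrist camera is an equidistant fisheye: a pixel r from the principal point sees the ray r / f radians off the axis. A picture is of the moment at which its call begins: read the wrist's pose just before it. camera_info takes no time and is no camera call; for the wrist camera it gives the pose at the moment of the call.
- r.close_job(): hands the job in, once; it reports no verdict.
The state is a dict: "time_s": time; "joints": joint angles; "qd": joint speeds; "joint_torque": joint torques, N m; "tcp_pos": TCP position; "eef_rot": TCP orientation; "contact_force": force on the tool from outside, world axes, zero at the start; "moment": the same for the moment, N m; "gripper_width": finger opening in m.
Only numpy, scipy, OpenCV 4.12 (cv2) and the standard library are available. Lean on these libraries where they do the work, as an engineer would, in place of code of your own. Each camera call takes 0.05 s, during which the arm holds its last target. There are 200 camera calls.

## Working session

There is one attempt and no reset: what is moved stays moved. The work goes in short steps, Python scripts to look and compute and a shell command to move; the robot and the scene stay as the last step left them, time stands still between calls to the robot, and variables do not carry over. Pictures are saved under pics/ and viewed, about 8 in all and at most 12, crops included, and the job is handed in when it is done.

```bash
mkdir -p pics
python3 - <<'E'
from plant import r
import cv2,numpy as np
np.set_printoptions(precision=3,suppress=True)
print(r.get_state())
for n in("side","top"):
    p,d=r.capture(n); np.savez(f"{n}0.npz",p=p,d=d,**r.camera_info(n)); cv2.imwrite(f"pics/{n}0.png",p[:,:,::-1])
    print(n,r.camera_info(n))
E
```

```text
{'time_s': 0.0, 'joints': array([-56.03 ,  20.593,   0.635,  -0.018, -70.137, -16.505]), 'qd': array([-0.061,  0.012, -0.007,  0.028, -0.026,  0.102]), 'joint_torque': array([  0.   , -58.272,  29.305,   6.997,   0.007,  -0.   ]), 'tcp_pos': array([ 0.202, -0.643,  0.237]), 'eef_rot': array([ 179.904,   -0.011, -162.541]), 'contact_force': array([-0.495,  0.789,  0.974]), 'moment': array([-0.023, -0.015, -0.007]), 'gripper_width': 0.0872313130713589}
side {'mtx': array([[446.58 ,   0.   , 276.138],
       [  0.   , 446.58 , 208.499],
       [  0.   ,   0.   ,   1.   ]]), 'pose': array([[-1.   ,  0.018,  0.017,  0.51 ],
       [-0.005,  0.517, -0.856,  0.801],
       [-0.024, -0.856, -0.517,  0.599],
       [ 0.   ,  0.   ,  0.   ,  1.   ]])}
top {'mtx': array([[523.563,   0.   , 269.313],
       [  0.   , 523.563, 204.237],
       [  0.   ,   0.   ,   1.   ]]), 'pose': array([[-0.016, -0.994,  0.104,  0.425],
       [-1.   ,  0.015, -0.005,  0.026],
       [ 0.003, -0.104, -0.995,  1.142],
       [ 0.   ,  0.   ,  0.   ,  1.   ]])}
```

View pics/side0.png

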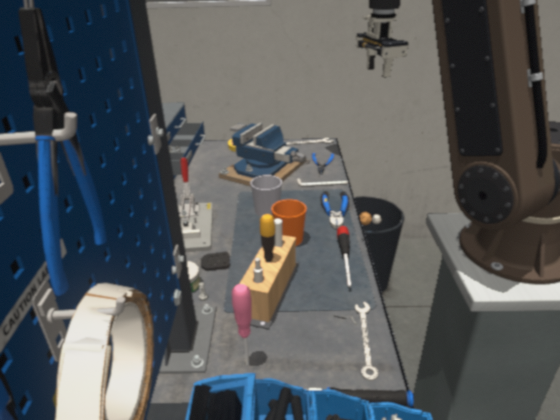

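View pics/top0.png

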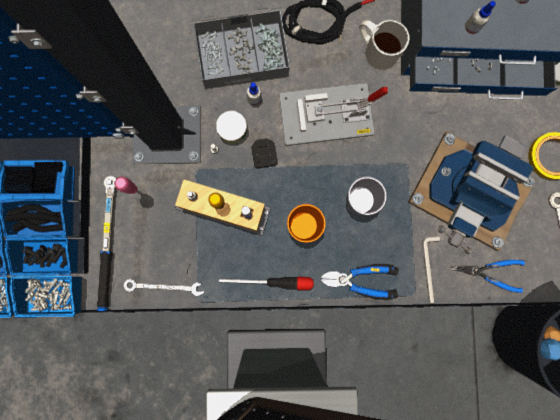

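Candidates for the screwdriver:
- Yellow/black in the block's middle hole: side (267,225), top (216,200). This one fits the description.
- Pink look-alike: side (243,310), top (125,185).
- Red/black lying down: side (345,255), top (270,283).

Candidates for the pot:
- Steel: side (266,190), top (366,196). This is the one to use.
- Orange: side (289,215), top (306,223).

Next I'll take one close crop of both views.

Run:
```python
import cv2,numpy as np
a=cv2.imread("pics/side0.png")[165:325,220:320]; b=cv2.imread("pics/top0.png")[160:250,165:400]
A=cv2.resize(a,None,fx=3,fy=3,interpolation=cv2.INTER_CUBIC);B=cv2.resize(b,None,fx=2,fy=2,interpolation=cv2.INTER_CUBIC)
c=np.zeros((480,790,3),np.uint8);c[:480,:300]=A;c[:180,310:780]=B
b2=cv2.imread("pics/top0.png")[170:240,170:275];B2=cv2.resize(b2,None,fx=4,fy=4,interpolation=cv2.INTER_CUBIC);c[195:475,310:730]=B2
cv2.imwrite("pics/crop1.png",c)
```

```text
(no output)
```

View pics/crop1.png

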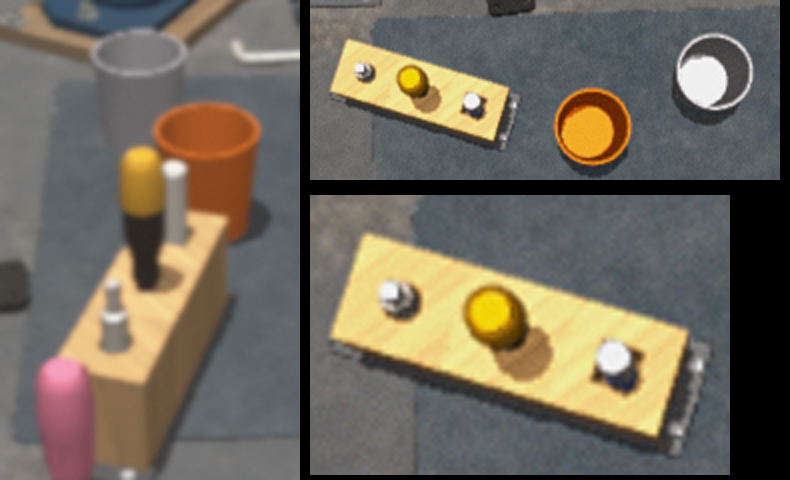

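The crop confirms the yellow/black tool in the middle hole, with the white marker on the pot's side and the gauge at the far end. The steel pot's rim centre is at side (266,183), top (367,196.5).

```bash
cat > h.py <<'E'
import numpy as np,cv2
np.set_printoptions(precision=4,suppress=True)
def ray(m,P,px):
    d=P[:3,:3]@np.linalg.solve(m,[px[0],px[1],1]);return P[:3,3],d/np.linalg.norm(d)
def tri(rs):
    A=sum(np.eye(3)-np.outer(d,d) for o,d in rs);b=sum((np.eye(3)-np.outer(d,d))@o for o,d in rs)
    p=np.linalg.solve(A,b);return p,[np.linalg.norm(np.cross(p-o,d)) for o,d in rs]
def atz(o,d,z): return o+d*(z-o[2])/d[2]
E
python3 - <<'E'
from h import *
S=np.load("side0.npz");T=np.load("top0.npz")
s=lambda p:ray(S["mtx"],S["pose"],p);t=lambda p:ray(T["mtx"],T["pose"],p)
for n,a,b in [("butt",(267.3,216.7),(216,200)),("pot rim",(266,183.3),(367,196.5)),("marker",(278.3,219.3),(246,210.5)),("plug",(257.7,259.7),(191.75,194.25))]: print(n,*tri([s(a),t(b)]))
c=np.array([atz(*t(p),.075) for p in [(184.25,179.5),(175,207.5),(265,203.75),(257,230.5)]]);print(c,c.mean(0))
for a,b in ((0,1),(2,3),(0,2),(1,3)): v=c[b]-c[a];print(np.linalg.norm(v),np.degrees(np.arctan2(v[1],v[0])))
d=T["d"]
for p in [(216,200),(367,200),(220,215),(190,205)]:
    z=d[p[1],p[0]];print(p,(T["pose"]@np.r_[np.linalg.solve(T["mtx"],[*p,1])*z,1])[:3])
E
```

```text
butt [0.5379 0.1203 0.1713] [np.float64(0.001890129624053831), np.float64(0.0018901296240539653)]
pot rim [ 0.5508 -0.1793  0.0807] [np.float64(0.001972246268878872), np.float64(0.0019722462688789096)]
marker [0.5201 0.0662 0.1309] [np.float64(0.000844814676901123), np.float64(0.0008448146769013133)]
plug [0.556  0.1736 0.1156] [np.float64(0.001462831008978856), np.float64(0.0014628310089791132)]
[[0.5905 0.1948 0.075 ]
 [0.5329 0.2137 0.075 ]
 [0.5378 0.0294 0.075 ]
 [0.4832 0.0465 0.075 ]] [0.5361 0.1211 0.075 ]
0.06064000487247611 161.88407898332025
0.057205430489226 162.58189040396064
0.17366648537056611 -107.6820833171327
0.1744229935573791 -106.55416717899607
(216, 200) [0.5359 0.1202 0.1728]
(367, 200) [ 0.5498 -0.1934  0.0061]
(220, 215) [0.516  0.1216 0.0758]
(190, 205) [0.5375 0.1829 0.0756]
```

Every height checks out: butt 0.171, rim 0.081, marker 0.131 and gauge 0.116. The block is 174 x 58 mm with its y axis at about 72.7°. I'll approach at the current height, which clears everything on the way, and check the depth picture for tall furniture near the path in the same step.

```bash
python3 - <<'E'
from h import *
for n in("side","top"):
    S=np.load(n+"0.npz");d=S["d"];v,u=np.nonzero(d>0);z=d[v,u]
    P=S["pose"];W=(np.linalg.inv(S["mtx"])@np.c_[u,v,np.ones(len(u))].T*z).T@P[:3,:3].T+P[:3,3]
    m=(W[:,2]>.19)&(W[:,0]>.35)&(W[:,0]<.9)&(abs(W[:,1])<.6)
    W=W[m]
    for y in np.arange(-.6,.6,.1):
        q=W[(W[:,1]>=y)&(W[:,1]<y+.1)]
        if len(q)>3: print(n,round(y,1),len(q),q.min(0),q.max(0))
E
python3 -m inch '[{"x":-0.85,"y":1},{"x":-0.85,"y":1},{"x":-0.85,"y":1},{"x":-0.85,"y":1},{"x":-0.85,"y":1}]' 1
python3 -m inch '[{"x":-0.85,"y":1},{"x":-0.85,"y":1},{"x":-0.85,"y":1},{"x":-0.85,"y":1},{"x":-0.85,"y":1}]'
```

```text
side 0.2 5115 [0.66   0.2122 0.19  ] [0.7033 0.3    0.5492]
side 0.3 10133 [0.6659 0.3    0.1901] [0.7014 0.4    0.5599]
side 0.4 11789 [0.6695 0.4    0.1907] [0.7015 0.5    0.5706]
side 0.5 30390 [0.6155 0.5    0.2556] [0.7018 0.6    0.5768]
top -0.4 401 [ 0.8516 -0.3912  0.19  ] [ 0.8819 -0.3621  0.2622]
top -0.0 7 [0.8832 0.0673 0.1902] [0.8862 0.0921 0.1937]
top 0.2 12890 [0.6569 0.21   0.1901] [0.7369 0.3    0.6766]
top 0.3 4727 [0.6632 0.3    0.1901] [0.6984 0.3999 0.6167]
top 0.4 1327 [0.6669 0.4    0.1902] [0.6983 0.5    0.4221]
top 0.5 28 [0.6668 0.5001 0.1907] [0.6695 0.5169 0.2214]validation failed for argument at $[0]...
validation failed for argument at $[0]...
```

```bash
python3 -m inch '[{"x":-0.85,"y":1,"z":0,"yaw":0},{"x":-0.85,"y":1,"z":0,"yaw":0},{"x":-0.85,"y":1,"z":0,"yaw":0},{"x":-0.85,"y":1,"z":0,"yaw":0},{"x":-0.85,"y":1,"z":0,"yaw":0}]' 1
```

```text
time_s: 0.52
tcp_pos: [0.2647, -0.4908, 0.2313]
eef_rot: [179.5, -0.2, -163.0]
contact_force: [1.2, -0.2, 0.3]
gripper_width: 0.0876
```

```bash
python3 -m inch '[{"x":-0.87,"y":1,"z":-0.1,"yaw":0},{"x":-0.87,"y":1,"z":-0.1,"yaw":0},{"x":-0.87,"y":1,"z":-0.1,"yaw":0},{"x":-0.87,"y":1,"z":-0.1,"yaw":0},{"x":-0.87,"y":1,"z":-0.1,"yaw":0}]'
python3 -m inch '[{"x":-0.87,"y":1,"z":-0.1,"yaw":0},{"x":-0.87,"y":1,"z":-0.1,"yaw":0},{"x":-0.87,"y":1,"z":-0.1,"yaw":0},{"x":-0.87,"y":1,"z":-0.1,"yaw":0},{"x":-0.87,"y":1,"z":-0.1,"yaw":0}]'
python3 -m inch '[{"x":-0.87,"y":1,"z":0,"yaw":-1},{"x":-0.81,"y":1,"z":0,"yaw":-1},{"x":-0.74,"y":1,"z":0,"yaw":-1},{"x":-0.67,"y":1,"z":0,"yaw":-1},{"x":-0.6,"y":1,"z":0,"yaw":-1}]'
```

```text
time_s: 0.93
tcp_pos: [0.3323, -0.3311, 0.2425]
eef_rot: [179.3, -0.3, -163.1]
contact_force: [0.7, 0.9, 0.1]
gripper_width: 0.0877
time_s: 1.35
tcp_pos: [0.4005, -0.1717, 0.2562]
eef_rot: [179.2, -0.3, -163.2]
contact_force: [0.2, -0.6, -0.4]
gripper_width: 0.0879
time_s: 1.77
tcp_pos: [0.4331, -0.0125, 0.2579]
eef_rot: [179.2, 0.0, -142.4]
contact_force: [0.4, 1.1, -0.4]
gripper_width: 0.0879
```

```bash
python3 -m inch '[{"x":-0.75,"y":0.2,"z":0,"yaw":-1},{"x":-0.75,"y":0.15,"z":0,"yaw":-1},{"x":-0.75,"y":0.1,"z":0,"yaw":-1},{"x":-0.75,"y":0,"z":0,"yaw":-1},{"x":-0.75,"y":-0.1,"z":0,"yaw":-1}]'
python3 -m inch '[{"x":-0.75,"y":-0.15,"z":0,"yaw":-1},{"x":-0.75,"y":-0.2,"z":0,"yaw":-1},{"x":-0.75,"y":-0.25,"z":0,"yaw":-1},{"x":-0.5,"y":-0.2,"z":0,"yaw":-0.6},{"x":0,"y":0,"z":0,"yaw":0}]'
python3 - <<'E'
from plant import r
from h import *
i=r.camera_info("wrist");p,d=r.capture("wrist");np.savez("wrist0.npz",p=p,d=d,**i);cv2.imwrite("pics/wrist0.png",p[:,:,::-1])
print(i,r.get_state()["tcp_pos"],r.get_state()["eef_rot"])
# predicted pixel of butt
q=np.linalg.inv(i["pose"])@[.5365,.1205,.172,1];th=np.arctan2(np.hypot(*q[:2]),q[2]);print(i["mtx"][:2,2]+i["mtx"][0,0]*th*q[:2]/np.hypot(*q[:2]))
E
```

```text
time_s: 2.18
tcp_pos: [0.4908, 0.0693, 0.2583]
eef_rot: [179.2, 0.4, -121.0]
contact_force: [0.3, 0.1, 0.3]
gripper_width: 0.0875
time_s: 2.6
tcp_pos: [0.5409, 0.1282, 0.2563]
eef_rot: [179.2, 0.5, -105.5]
contact_force: [0.0, -0.2, -1.1]
gripper_width: 0.0879
{'mtx': array([[325.1923,   0.    , 274.2754],
       [  0.    , 325.1923, 213.7269],
       [  0.    ,   0.    ,   1.    ]]), 'pose': array([[-0.9636,  0.2574,  0.0717,  0.5206],
       [ 0.2669,  0.9131,  0.3082,  0.0458],
       [ 0.0138,  0.3162, -0.9486,  0.4033],
       [ 0.    ,  0.    ,  0.    ,  1.    ]])} [0.5401 0.1275 0.2561] [ 179.1379    0.4588 -105.6504]
[276.1776 212.6755]
```

View pics/wrist0.png

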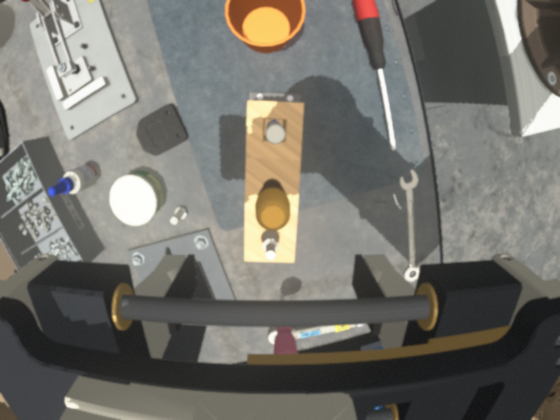

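Predicted butt pixel is (276,213) and I see about (273,212), so the position is confirmed to about 2 mm. The block's edges run upright in the picture, so the yaw is right. Now I'll centre and descend.

```bash
python3 -m inch '[{"x":0.32,"y":0.05,"z":0,"yaw":0.4},{"x":0,"y":0,"z":0.8,"yaw":0},{"x":0,"y":0,"z":0.8,"yaw":0},{"x":0,"y":0,"z":0,"yaw":0}]'
```

```text
time_s: 2.98
tcp_pos: [0.5337, 0.1174, 0.2155]
eef_rot: [179.1, 0.5, -107.9]
contact_force: [-0.8, -0.1, -1.3]
gripper_width: 0.0876
```

```bash
python3 -m inch '[{"x":-0.15,"y":-0.12,"z":0,"yaw":0},{"x":0,"y":0,"z":0.8,"yaw":0},{"x":0,"y":0,"z":0.8,"yaw":0},{"x":0,"y":0,"z":0.8,"yaw":0},{"x":0,"y":0,"z":0.4,"yaw":0}]'
```

```text
time_s: 3.4
tcp_pos: [0.5397, 0.1193, 0.1518]
eef_rot: [179.6, 0.8, -108.3]
contact_force: [-0.4, -0.5, 0.0]
gripper_width: 0.0877
```

```bash
python3 -m inch '[{"x":0,"y":0.09,"z":0.55,"yaw":0},{"x":0,"y":0,"z":0,"yaw":0}]'
python3 -m inch '[{"x":0,"y":0,"z":0,"yaw":0},{"x":0,"y":0,"z":0,"yaw":0},{"x":0,"y":0,"z":0,"yaw":0},{"x":0,"y":0,"z":0,"yaw":0},{"x":0,"y":0,"z":0,"yaw":0}]' -1 25
python3 -m inch '[{"x":0,"y":0,"z":0,"yaw":0},{"x":0,"y":0,"z":0,"yaw":0},{"x":0,"y":0,"z":0,"yaw":0},{"x":0,"y":0,"z":0,"yaw":0},{"x":0,"y":0,"z":0,"yaw":0}]'
```

```text
time_s: 3.57
tcp_pos: [0.5374, 0.1195, 0.1378]
eef_rot: [179.6, 0.8, -108.5]
contact_force: [-0.7, -0.2, -0.5]
gripper_width: 0.0873
time_s: 3.98
tcp_pos: [0.5403, 0.12, 0.1434]
eef_rot: [179.9, 1.0, -108.5]
contact_force: [0.1, -0.0, 0.0]
gripper_width: 0.06
time_s: 4.4
tcp_pos: [0.541, 0.1204, 0.1449]
eef_rot: [180.0, 1.1, -108.5]
contact_force: [-0.5, 0.3, -1.2]
gripper_width: 0.0284
```

```bash
python3 -m inch '[{"x":0,"y":0,"z":0,"yaw":0},{"x":0,"y":0,"z":0,"yaw":0},{"x":0,"y":0,"z":0,"yaw":0}]' - 30
python3 -m inch '[{"x":0,"y":0,"z":-0.4,"yaw":0},{"x":0,"y":0,"z":-0.4,"yaw":0},{"x":0,"y":0,"z":-0.4,"yaw":0}]'
```

```text
time_s: 4.65
tcp_pos: [0.541, 0.1204, 0.1448]
eef_rot: [180.0, 1.1, -108.5]
contact_force: [0.1, 0.8, 0.1]
gripper_width: 0.0281
time_s: 4.9
tcp_pos: [0.5392, 0.1191, 0.1745]
eef_rot: [179.7, 0.9, -108.5]
contact_force: [1.3, -0.1, -1.2]
gripper_width: 0.0282
```

```bash
python3 -m inch '[{"x":0,"y":0,"z":-0.7,"yaw":0},{"x":0,"y":0,"z":-0.7,"yaw":0},{"x":0,"y":0,"z":-0.7,"yaw":0}]'
python3 -m inch '[{"x":0,"y":0,"z":-0.8,"yaw":0},{"x":0,"y":0,"z":-0.8,"yaw":0},{"x":0,"y":0,"z":-0.8,"yaw":0},{"x":0,"y":0,"z":-0.8,"yaw":0},{"x":0,"y":0,"z":0,"yaw":0}]'
python3 - <<'E'
from plant import r
from h import *
s=[]
for n in("side","wrist"):
    i=r.camera_info(n);p,d=r.capture(n);np.savez(n+"1.npz",p=p,d=d,**i);s.append(p)
a=cv2.resize(s[0][100:320,200:340],None,fx=2.5,fy=2.5,interpolation=cv2.INTER_CUBIC)
c=np.zeros((550,800,3),np.uint8);c[:,:350]=a;c[:330,355:795]=cv2.resize(s[1],(440,330))
cv2.imwrite("pics/lift.png",c[:,:,::-1]);print(r.get_state()["tcp_pos"],r.get_state()["eef_rot"])
E
```

```text
time_s: 5.15
tcp_pos: [0.5383, 0.1177, 0.2304]
eef_rot: [179.7, 0.8, -108.5]
contact_force: [1.0, 0.2, -1.0]
gripper_width: 0.0283
time_s: 5.57
tcp_pos: [0.539, 0.1158, 0.3248]
eef_rot: [-179.9, 1.2, -108.5]
contact_force: [0.4, -0.2, -0.2]
gripper_width: 0.028
[0.5377 0.1159 0.321 ] [ 179.8892    1.078  -108.5014]
```

View pics/lift.png

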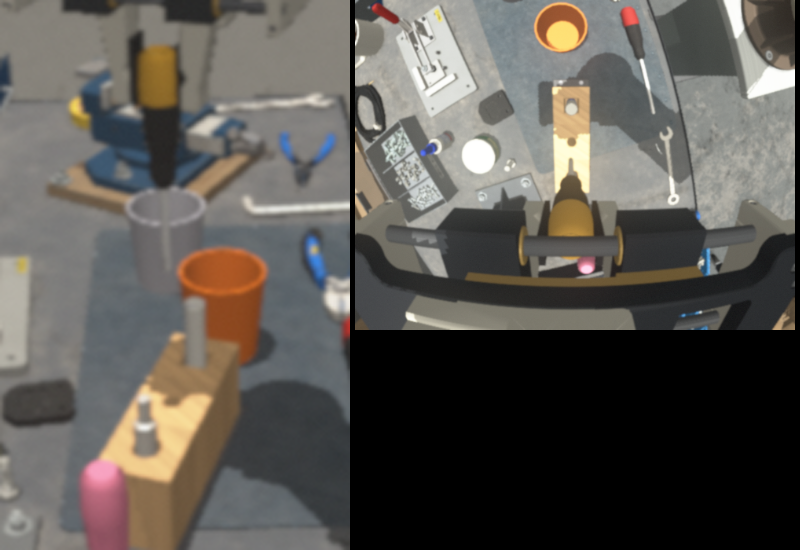

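```bash
python3 -m inch '[{"x":0.5,"y":-0.2,"z":0,"yaw":0},{"x":0.85,"y":-0.33,"z":0,"yaw":0},{"x":0.85,"y":-0.33,"z":0,"yaw":0},{"x":0.85,"y":-0.33,"z":0,"yaw":0},{"x":0.85,"y":-0.33,"z":0,"yaw":0}]'
python3 -m inch '[{"x":0.85,"y":-0.33,"z":0,"yaw":0},{"x":0.85,"y":-0.33,"z":0,"yaw":0},{"x":0.85,"y":-0.33,"z":0,"yaw":0},{"x":0.85,"y":-0.33,"z":0,"yaw":0},{"x":0.85,"y":-0.33,"z":0,"yaw":0}]'
python3 - <<'E'
from h import *
S=np.load("top0.npz");d=S["d"];v,u=np.nonzero(d>0);z=d[v,u]
P=S["pose"];W=(np.linalg.inv(S["mtx"])@np.c_[u,v,np.ones(len(u))].T*z).T@P[:3,:3].T+P[:3,3]
m=(W[:,2]>.09)&(abs(W[:,0]-.55)<.2)&(W[:,1]<-.15)&(W[:,1]>-.45);W=W[m];print(len(W),W.min(0),W.max(0))
S=np.load("side1.npz");print(ray(S["mtx"],S["pose"],(267,207)),tri([ray(S["mtx"],S["pose"],(267,207)),(np.array([.539,.116,0]),np.array([0,0,1.]))]))
E
```

```text
time_s: 6.08
tcp_pos: [0.5401, 0.0092, 0.3153]
eef_rot: [179.5, 0.9, -108.2]
contact_force: [-0.2, 0.9, -1.2]
gripper_width: 0.0283
time_s: 6.5
tcp_pos: [0.5417, -0.1129, 0.3081]
eef_rot: [179.0, 0.7, -108.2]
contact_force: [0.8, -0.7, -1.0]
gripper_width: 0.0281
2576 [ 0.4712 -0.45    0.09  ] [ 0.75   -0.1871  0.1427]
(array([0.5101, 0.8005, 0.599 ]), array([ 0.0373, -0.8574, -0.5132])) (array([0.5394, 0.116 , 0.1893]), [np.float64(0.00041912928739759733), np.float64(0.0004191292873971292)])
```

```bash
python3 -m inch '[{"x":0.8,"y":-0.39,"z":0,"yaw":0},{"x":0.8,"y":-0.39,"z":0,"yaw":0},{"x":0.8,"y":-0.39,"z":0,"yaw":0},{"x":0,"y":0,"z":0,"yaw":0},{"x":0,"y":0,"z":0,"yaw":0}]'
python3 - <<'E'
from plant import r
from h import *
s=[]
for n in("side","wrist"):
    i=r.camera_info(n);p,d=r.capture(n);np.savez(n+"2.npz",p=p,d=d,**i);s.append(p)
print(r.get_state()["tcp_pos"],r.get_state()["eef_rot"])
a=cv2.resize(s[0][100:250,215:325],None,fx=3.5,fy=3.5,interpolation=cv2.INTER_CUBIC)
b=cv2.resize(s[1][130:330,200:350],None,fx=2.6,fy=2.6,interpolation=cv2.INTER_CUBIC)
c=np.zeros((530,800,3),np.uint8);c[:525,:385]=a;c[:520,400:790]=b
cv2.imwrite("pics/over.png",c[:,:,::-1])
E
```

```text
time_s: 6.92
tcp_pos: [0.546, -0.1888, 0.3009]
eef_rot: [178.4, 0.5, -108.5]
contact_force: [-0.1, 1.6, -1.2]
gripper_width: 0.0285
[ 0.5461 -0.1878  0.301 ] [ 178.3843    0.5397 -108.3878]
```

View pics/over.png

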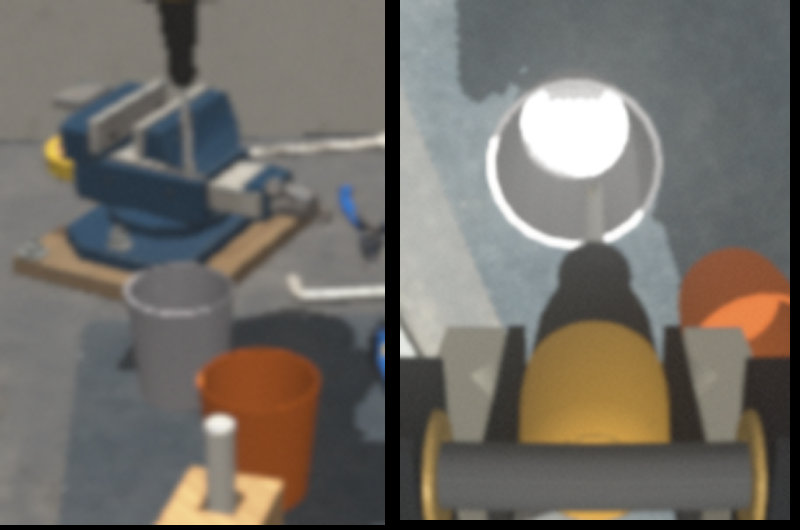

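```bash
cat >> h.py <<'E'
def fish(m,P,px):
    v=(np.array(px)-m[:2,2])/m[0,0];t=np.hypot(*v);d=P[:3,:3]@np.r_[np.sin(t)*v/t,np.cos(t)];return P[:3,3],d
E
python3 - <<'E'
from h import *
S=np.load("side2.npz");W=np.load("wrist2.npz")
s=lambda p:ray(S["mtx"],S["pose"],p);w=lambda p:fish(W["mtx"],W["pose"],p)
print("tip",tri([s((269.6,148.6)),w((275,200.4))]))
print("rim",tri([s((266.1,182.3)),w((267.1,192.7))]),atz(*w((267.1,192.7)),.085),atz(*s((266.1,182.3)),.085))
E
```

```text
tip (array([ 0.541 , -0.1912,  0.1685]), [np.float64(0.00027409652405185593), np.float64(0.000274096524051695)])
rim (array([ 0.5521, -0.1789,  0.084 ]), [np.float64(0.000345364095929802), np.float64(0.00034536409592964424)]) [ 0.5516 -0.1792  0.085 ] [ 0.5523 -0.177   0.085 ]
```

```bash
python3 -m inch '[{"x":-0.59,"y":-0.3,"z":0,"yaw":0},{"x":0,"y":0,"z":0.5,"yaw":0},{"x":0,"y":0,"z":0.7,"yaw":0},{"x":0,"y":0,"z":0.5,"yaw":0},{"x":0,"y":0,"z":0.2,"yaw":0}]'
```

```text
time_s: 7.43
tcp_pos: [0.5589, -0.1706, 0.2537]
eef_rot: [178.6, 0.6, -108.1]
contact_force: [-1.1, -0.0, -1.6]
gripper_width: 0.0284
```

```bash
python3 -m inch '[{"x":0.22,"y":0.03,"z":0.2,"yaw":0},{"x":0,"y":0,"z":0.7,"yaw":0},{"x":0,"y":0,"z":0.6,"yaw":0},{"x":0,"y":0,"z":0.3,"yaw":0},{"x":0,"y":0,"z":0,"yaw":0}]'
```

```text
time_s: 7.85
tcp_pos: [0.5562, -0.1725, 0.2079]
eef_rot: [178.7, 0.6, -107.8]
contact_force: [0.2, -0.3, -0.8]
gripper_width: 0.0282
```

```bash
python3 -m inch '[{"x":0.11,"y":0,"z":0.6,"yaw":0},{"x":0,"y":0,"z":0.6,"yaw":0},{"x":0,"y":0,"z":0.6,"yaw":0},{"x":0,"y":0,"z":0.4,"yaw":0},{"x":0,"y":0,"z":0.1,"yaw":0}]'
```

```text
time_s: 8.27
tcp_pos: [0.5576, -0.1745, 0.1539]
eef_rot: [179.1, 0.7, -107.7]
contact_force: [-0.5, 0.9, -0.4]
gripper_width: 0.0281
```

```bash
python3 -m inch '[{"x":0,"y":0,"z":0.25,"yaw":0},{"x":0,"y":0,"z":0.2,"yaw":0},{"x":0,"y":0,"z":0.15,"yaw":0}]'
python3 -m inch '[{"x":0,"y":0,"z":0.12,"yaw":0}]'
```

```text
time_s: 8.52
tcp_pos: [0.5592, -0.1746, 0.1404]
eef_rot: [179.3, 0.7, -107.7]
contact_force: [-3.3, 1.0, 26.4]
gripper_width: 0.0282
time_s: 8.6
tcp_pos: [0.5601, -0.1751, 0.14]
eef_rot: [179.5, 0.6, -107.6]
contact_force: [-6.4, 2.7, 31.9]
gripper_width: 0.0283
```

The blade is on the floor: TCP is 0.140 where I predicted 0.137–0.141, and the force has risen. I'll ease the load before letting go.

```bash
python3 -m inch '[{"x":0,"y":0,"z":-0.03,"yaw":0}]'
python3 -m inch '[{"x":0,"y":0,"z":-0.03,"yaw":0}]'
```

```text
time_s: 8.68
tcp_pos: [0.5605, -0.1753, 0.1418]
eef_rot: [179.5, 0.6, -107.5]
contact_force: [0.7, 0.7, -0.7]
gripper_width: 0.0283
time_s: 8.77
tcp_pos: [0.561, -0.1754, 0.1434]
eef_rot: [179.6, 0.6, -107.5]
contact_force: [0.3, 0.0, -0.2]
gripper_width: 0.0285
```

```bash
python3 -m inch '[{"x":0,"y":0,"z":0.1,"yaw":0},{"x":0,"y":0,"z":0.05,"yaw":0}]'
```

```text
time_s: 8.93
tcp_pos: [0.5618, -0.1754, 0.1405]
eef_rot: [179.8, 0.6, -107.5]
contact_force: [-1.6, 0.8, 6.9]
gripper_width: 0.0283
```

Light contact of about 7 N, so I'll let go now.

```bash
python3 -m inch '[{"x":0,"y":0,"z":0,"yaw":0},{"x":0,"y":0,"z":0,"yaw":0},{"x":0,"y":0,"z":0,"yaw":0},{"x":0,"y":0,"z":0,"yaw":0},{"x":0,"y":0,"z":0,"yaw":0}]' 1
python3 -m inch '[{"x":0,"y":0,"z":0,"yaw":0},{"x":0,"y":0,"z":0,"yaw":0},{"x":0,"y":0,"z":0,"yaw":0},{"x":0,"y":0,"z":0,"yaw":0},{"x":0,"y":0,"z":0,"yaw":0}]'
python3 - <<'E'
from plant import r
from h import *
s=[]
for n in("side","wrist"):
    p,d=r.capture(n);s.append(p)
a=cv2.resize(s[0][100:250,205:335],None,fx=3,fy=3,interpolation=cv2.INTER_CUBIC)
b=cv2.resize(s[1][130:370,180:380],None,fx=1.9,fy=1.9,interpolation=cv2.INTER_CUBIC)
c=np.zeros((460,790,3),np.uint8);c[:450,:390]=a;c[:456,400:780]=b
cv2.imwrite("pics/rel.png",c[:,:,::-1]);print(r.get_state()["contact_force"])
E
```

```text
time_s: 9.35
tcp_pos: [0.5617, -0.1754, 0.1396]
eef_rot: [179.7, 0.6, -107.5]
contact_force: [0.5, 1.1, 0.2]
gripper_width: 0.056
time_s: 9.77
tcp_pos: [0.5616, -0.1754, 0.1393]
eef_rot: [179.7, 0.6, -107.5]
contact_force: [-0.6, 0.2, 0.1]
gripper_width: 0.0864
[-0.2481  0.407   0.3178]
```

View pics/rel.png

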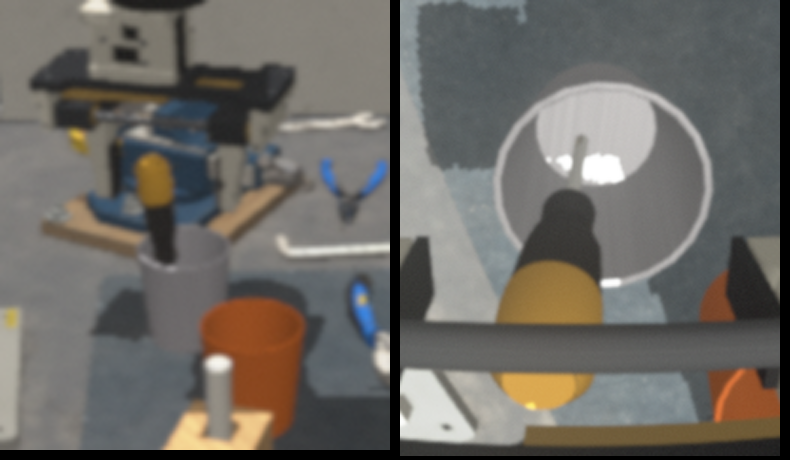

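It is released and leans on the rim with the tip on the floor, and no force on the tool. The handle leans toward the +x finger, so I'll shift that finger away slightly and then retreat straight up.

```bash
python3 -m inch '[{"x":0,"y":-0.3,"z":0,"yaw":0},{"x":0,"y":0,"z":-0.4,"yaw":0},{"x":0,"y":0,"z":-0.6,"yaw":0},{"x":0,"y":0,"z":-0.8,"yaw":0},{"x":0,"y":0,"z":-0.8,"yaw":0}]'
python3 -m inch '[{"x":0,"y":0,"z":-0.8,"yaw":0},{"x":0,"y":0,"z":-0.8,"yaw":0},{"x":0,"y":0,"z":-0.8,"yaw":0},{"x":0,"y":0,"z":0,"yaw":0},{"x":0,"y":0,"z":0,"yaw":0}]'
python3 -m inch '[{"x":0,"y":1,"z":-0.2,"yaw":0},{"x":0,"y":1,"z":0,"yaw":0},{"x":0,"y":1,"z":0,"yaw":0},{"x":0,"y":1,"z":0,"yaw":0},{"x":0,"y":0,"z":0,"yaw":0}]'
python3 - <<'E'
from plant import r
from h import *
s=[]
for n in("side","top"):
    p,d=r.capture(n);s.append(p)
a=cv2.resize(s[0][150:310,205:325],None,fx=3,fy=3,interpolation=cv2.INTER_CUBIC)
b=cv2.resize(s[1][150:260,165:425],None,fx=1.6,fy=1.6,interpolation=cv2.INTER_CUBIC)
c=np.zeros((480,790,3),np.uint8);c[:480,:360]=a;c[:176,370:786]=b
cv2.imwrite("pics/end.png",c[:,:,::-1]);print(r.get_state()["contact_force"])
E
```

```text
time_s: 10.28
tcp_pos: [0.5676, -0.1786, 0.2033]
eef_rot: [179.2, 0.5, -107.6]
contact_force: [0.6, -0.1, 0.8]
gripper_width: 0.0881
time_s: 10.7
tcp_pos: [0.5709, -0.1806, 0.2754]
eef_rot: [179.7, 0.6, -107.6]
contact_force: [0.3, 0.8, -1.2]
gripper_width: 0.0877
time_s: 11.12
tcp_pos: [0.4724, -0.1502, 0.2797]
eef_rot: [179.6, 0.5, -107.7]
contact_force: [0.1, -0.1, 0.0]
gripper_width: 0.0876
[ 0.7151 -0.1184  0.3392]
```

View pics/end.png

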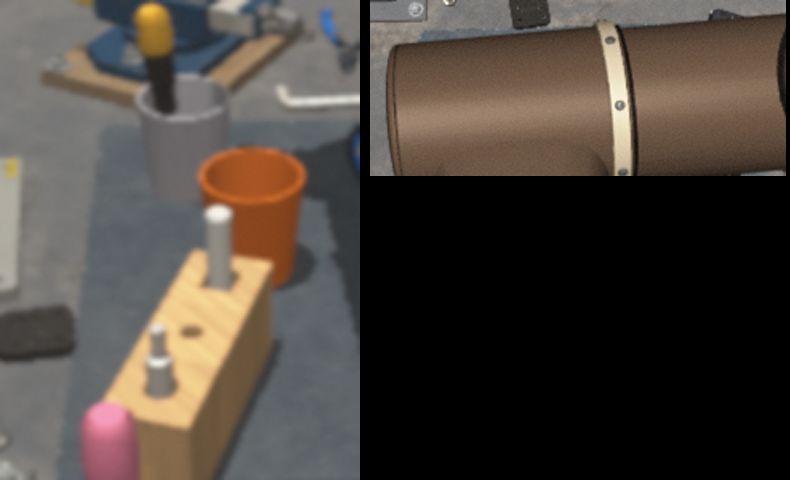

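The screwdriver stands in the steel pot leaning on its rim. The middle hole is empty, the marker and gauge are still in the block, and the gripper is clear of everything.

```bash
python3 -c "
from plant import r
s=r.get_state();print(s['time_s'],s['contact_force'],abs(s['qd']).max());print(r.close_job())"
```

```text
11.2167 [ 0.71508725 -0.11840072  0.33917738] 2.0275336322683817
the job is handed in; nothing more can be done
None
```

I pulled the yellow and black screwdriver straight up out of the block and lowered it blade first to the floor of the steel pot. I let go there, and handed the job in at 11.2 s of robot time.

- **Lowering:** The blade met the floor at TCP z = 0.140, where I expected 0.137–0.141. The wrist force peaked at about 32 N in the readings, and I eased it to about 7 N before opening the gripper. While easing off, the tip may have lifted 1–2 mm and been set down again.
- **Last checks:** The final side picture shows the screwdriver standing in the pot and leaning on its rim, with the marker pen and plug gauge still in the block. The gripper is about 0.1 m clear, with about 0 N on the tool.
- **Not confirmed:** The arm hid the pot in the final top view, so the end state rests on the side picture alone. The wrist picture just after release agreed with it. The arm was still settling slightly (2°/s) when I handed in.

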